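# Set a brass bar blank against the stop of a pivot jig and latch it

## Task

The brass bar sits with its hole on the pin of the jig plate: swing its free end round until the bar's side lies fully home on the copper pad of the blue stop, and keep it pressed there for a good second with about 10 N at the pad, never more than 16 N, because the copper marks. Then flip the red keeper over the bar and press it gently fully down, so that the bar stays locked against the pad on its pin, and let go of everything. Leave the red bin, the jar and the file where they are.

Things in the scene. Friction and masses are not known exactly. Their poses are not given: they have to be found in the camera images.
- jig: Fixed dark steel plate, ground and oiled (slippery), 270 x 235 mm, 16 mm thick, lying on the bench; an upright steel pin of 8 mm diameter rises 22 mm from its top. Origin on the pin's axis, on the bench; the plate spans x -165..105 mm and y -30..205 mm in its own axes, z up. The brass ticks on it are decoration.
- pin (a point): Foot of the pin: pin axis, on the plate's top.
- stop: Blue block fixed on the plate at a varying angle about the pin. Origin on the pin's axis at the plate's top, z up; +y: the direction in which the home bar points. Block: x 16..66, y 98..142 mm, 13 mm high. A rigid copper pad, 16 mm long (y 112..128), 13 high, stands out of its -x side; a screw has set its face somewhere at x = 6..12 mm: not measured, find it by feel.
- bar: Loose brass bar 192 x 18 x 10 mm, about 0.27 kg, flat on the plate, its 9 mm hole over the pin. Origin: hole centre, underside; +y to the free end at 180 mm; its +x side meets the pad. Starts turned 0.45 to 0.8 rad counter-clockwise (from above) from home. Slides easily on the oiled plate (under 1 N). A push at r from the pin loads the pad by push x r / 120 mm, less 1 to 2 N.
- bar_end (a point): Middle of the top edge of the bar's free end, 180 mm from the hole.
- bar_edge (a point): Point on the bar's +x side (x = 9 mm), half its thickness up, 120 mm from the hole: it touches the copper pad's middle when the bar is home.
- keeper (a joint): Red keeper's hinge angle: 0 = closed, level over the bar; 1.57 = upright; starts 1.6 to 1.95, leaning away. Hinge along the stop's y, at y 120, z 20 mm, 33 mm behind (+x) the pad's face; moves with the pad. Stiff (0.06 N m), stays where left. Plate 22 wide, 5 thick, 82 mm long; lip 54..62 mm from the hinge, 16 deep, closes 2.5 mm clear of the home bar's -x side, else lands on it.
- bin: Loose red open bin, 150 x 100 mm, 55 mm high, origin at the centre of its underside. Leave alone.
- jar: Loose small plastic jar, 48 mm diameter, 50 mm high, origin at the centre of its underside. Leave alone.
- file: Loose hand file, about 265 mm long, 22 mm high at its wooden handle (to -x); origin on the bench, 110 mm from the blade's tip. Leave alone.
Not all that is in view belongs to the job. What is meant by the bar is not grey, turquoise or white, and is the larger of those in its own colour.

How it is judged:
By the outcome, as a careful person would: the job done as asked, in the order asked, and still so for the second after the job is handed in, with the robot touching nothing.
It also fails if it takes over 58 s, if anything falls off the work surface, if the arm or the gripper's body presses on something with over 40 N, if the wrist force passes 120 N, or if a joint passes its speed limit or range.

## Robot

A 6-joint arm with a two-finger parallel gripper is mounted at the origin on the work surface. World frame = base frame: x ahead of the robot, y to its left, z up, the work surface at z = 0. Lengths are in mm, angles in rad, forces in N, time in s.
With the tool pointing down it reaches from about 350 to 975 mm from the base axis. Payload 7.1 kg.
Tool frame: the origin (TCP) lies midway between the tips of the shut fingers; the grasp point (between the pads) lies 19 mm behind it (ctrl.grip_depth is the distance from the TCP to the grasp point, in mm); z points along the fingers, y is the line along which they close (so a half turn about z gives the same grasp; the last joint's range is limited). The gripper opens to 88 mm and grips with 3 to 60 N. Pads are 20 mm wide; open, the fingers measure 115 mm over their backs; the gripper's body (75 mm by 178 mm) begins 61 mm behind the grasp point.
Start: joints at [1.111, 0.423, 1.63, -0, 1.089, -0.019], TCP at [266.632, 565.254, 222.675] pointing down, gripper open.
Joint ranges: [-3, 3], [-0.9, 2.11], [0.09, 2.58], [-1.31, 4.45], [0.11, 2.69], [-2.54, 2.54]. Speed limits (rad/s): [2.39, 2.39, 3.01, 3.14, 3.14, 3.14].

## Interface

Orientations are given as a rotation vector (axis times angle).
In Python, from workcell import ctrl, cams gives the robot as it stands.
- The arm moves only by the tool move_arm, never from a script. Its argument "steps" is a list of rows, each a list of 3 entries, a list of its own where there are three numbers: the shift along the tool's x, y, z in units of 25 mm (1.0 is 25 mm), then the turn about the tool's z in units of 5 degrees (1.0 is 5 degrees), then the closure, from 0 (fully open) to 1 (shut). A call has 1 to 20 rows; each row shifts and turns the commanded pose from where the row before left it, along the tool's axes as they then stand; what a row does not reach is not made up. A row lasts 1/12 s, in which the tool goes at most 41.7 mm and 7.16 degrees, less where a joint would pass 70% of its speed; a pose out of reach is approached as far as the arm can. A call is refused whole if a number of a shift passes 1 or a number of a turn 1, either way. A call with a gripper value outside its range is refused whole. The fingers move at their own pace and stop on an object; the grip force is fixed at half the most. Time passes only in rows, so rows that do not move let the fingers close. It gives the time, the measured TCP pose, the force, the opening and the grip force at its end, in the units of the state.
- ctrl.get_obs(): the state, without advancing time (a new reading comes with each control period).
- cams.get_image(name): name is "scene" or "top"; returns a dict with "image" (480x640x3 uint8, red, green, blue), "camera_matrix" (3x3 intrinsics, pixels), "xyz" and "rotation" of the camera in the world. Camera axes: x right, y down, z forward; pixel columns grow to the right and rows downward; lengths in mm; the calibration is good to about 2 mm. A picture is of the moment at which its call begins. There is no depth.
- ctrl.close_job(): hands the job in; it is judged then, once.
Trained networks look in the newest picture that a camera, given by its name, has taken for a name from the list of things; names that differ only in an ending like _2 or _b are one class to them, and where a whole thing is asked for, a point or a joint stands for the part that bears it (a point fixed in the world has none). Each returns a list of dicts, best first, with "p" (0 to 1); they miss things now and then, are a little off and sometimes report something else, mostly with a low value. They report only what shows in the picture. A call takes as long as a camera call. They do not tell look-alikes from the thing itself.
- cams.boxes_of(camera, thing): "rect" ([centre column, centre row, width, height] in pixels, round what is visible of it).
- cams.cut_out(camera, thing): "pixels" (480x640 bool, what is visible of it) and "rect" ([centre column, centre row, width, height] in pixels, round what is visible of it).
The state is a dict: "t": time; "qpos": joint angles; "qvel": joint speeds; "joint_torque": joint torques, N m; "ee_pos": TCP position; "orientation": TCP orientation; "ft_force": force on the tool from outside, world axes, zero at the start; "moment": the same for the moment, N m; "width": finger opening in mm; "grasp_force": force on a finger pad.
Only numpy, scipy, OpenCV 4.12 (cv2) and the standard library are available. Lean on these libraries where they do the work, as an engineer would, in place of code of your own. Each camera call takes 0.05 s, during which the arm holds its last target. There are 200 camera calls.

## Working session

There is one attempt and no reset: what is moved stays moved. The work goes in short steps, Python scripts to look and compute and a tool call to move; the robot and the scene stay as the last step left them, time stands still between calls to the robot, and variables do not carry over. Pictures are saved under pics/ and viewed, at most 10 in all, crops included, and the job is handed in when it is done.

Besides the shell and the picture viewer there is one more tool, called after ">>>" by a JSON object that holds its "name" and its "arguments", one argument or row to a line. move_arm: Moves the arm, as the interface text tells. Its arguments: {"type":"object","properties":{"steps":{"type":"array"}},"required":["steps"]}

```bash
mkdir -p pics
cat > h.py <<'E'
import numpy as np, cv2
from workcell import ctrl, cams
def grab(n,fn=None):
    d=cams.get_image(n)
    if fn: cv2.imwrite('pics/'+fn,d['image'][:,:,::-1])
    return d
def ray(d,px,z):
    K=np.array(d['camera_matrix']);R=np.array(d['rotation']);c=np.array(d['xyz'])
    v=R@np.linalg.inv(K)@np.array([px[0],px[1],1.]); return c+v*(z-c[2])/v[2]
def proj(d,P):
    K=np.array(d['camera_matrix']);R=np.array(d['rotation']);c=np.array(d['xyz'])
    q=K@(R.T@(np.array(P,float)-c)); return q[:2]/q[2]
E
python3 - <<'E'
from h import *
for n in ('top','scene'):
    d=grab(n,n+'0.png'); print(n,d['xyz'],np.round(d['rotation'],3).tolist(),np.round(d['camera_matrix'],1).tolist())
    for t in ('bar','stop','keeper','jig','pin','bar_end','bin','jar','file'):
        try: print(t,[(np.round(b['rect']).tolist(),round(b['p'],2)) for b in cams.boxes_of(n,t)][:3])
        except Exception as e: print(t,e)
o=ctrl.get_obs();print({k:np.round(v,3).tolist() for k,v in o.items()})
E
```

```text
top [ 494.64431439 -108.40365791 1450.73642664] [-2.22, 2.156, -0.065] [[477.7, 0.0, 321.5], [0.0, 477.7, 243.1], [0.0, 0.0, 1.0]]
bar [([481.0, 239.0, 63.0, 14.0], 0.88), ([362.0, 337.0, 18.0, 65.0], 0.74), ([382.0, 201.0, 16.0, 38.0], 0.69)]
stop [([293.0, 215.0, 15.0, 23.0], 0.79)]
keeper [([290.0, 212.0, 6.0, 8.0], 0.6)]
jig [([300.0, 244.0, 87.0, 95.0], 0.84)]
pin [([299.0, 242.0, 89.0, 95.0], 0.74)]
bar_end [([479.0, 240.0, 60.0, 10.0], 0.67), ([312.0, 257.0, 36.0, 55.0], 0.64), ([363.0, 338.0, 14.0, 64.0], 0.58)]
bin [([407.0, 270.0, 44.0, 54.0], 0.9)]
jar [([188.0, 257.0, 19.0, 14.0], 0.54)]
file [([143.0, 238.0, 15.0, 74.0], 0.86)]
scene [1209.37982879  213.15105379 1038.20018307] [-1.44, -2.31, 0.757] [[450.4, 0.0, 324.9], [0.0, 450.4, 240.5], [0.0, 0.0, 1.0]]
bar [([187.0, 201.0, 62.0, 21.0], 0.78), ([345.0, 242.0, 55.0, 35.0], 0.77), ([249.0, 271.0, 14.0, 38.0], 0.76)]
stop [([347.0, 283.0, 25.0, 27.0], 0.56)]
keeper [([348.0, 279.0, 8.0, 18.0], 0.42)]
jig [([349.0, 269.0, 126.0, 110.0], 0.74)]
pin [([350.0, 269.0, 127.0, 107.0], 0.85)]
bar_end [([334.0, 175.0, 35.0, 38.0], 0.71), ([183.0, 204.0, 61.0, 19.0], 0.71), ([249.0, 269.0, 16.0, 41.0], 0.65)]
bin [([263.0, 204.0, 49.0, 52.0], 0.9), ([478.0, 293.0, 22.0, 27.0], 0.25)]
jar [([478.0, 292.0, 23.0, 22.0], 0.97)]
file [([530.0, 338.0, 15.0, 85.0], 0.87)]
{'t': 1.0, 'qpos': [1.111, 0.423, 1.63, 0.0, 1.089, -0.019], 'qvel': [0.0, 0.0, 0.002, 0.001, 0.001, 0.001], 'joint_torque': [-0.0, -54.457, -27.406, 0.064, 0.017, -0.0], 'ee_pos': [266.64, 565.253, 222.685], 'orientation': [-0.687, -3.066, 0.0], 'ft_force': [0.15, -0.202, 0.176], 'moment': [-0.003, -0.022, -0.014], 'grasp_force': 0.0, 'width': 87.697}
```

View pics/top0.png

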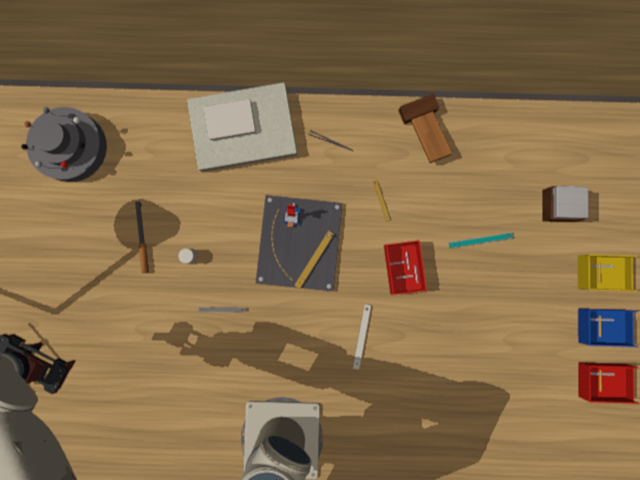

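View pics/scene0.png

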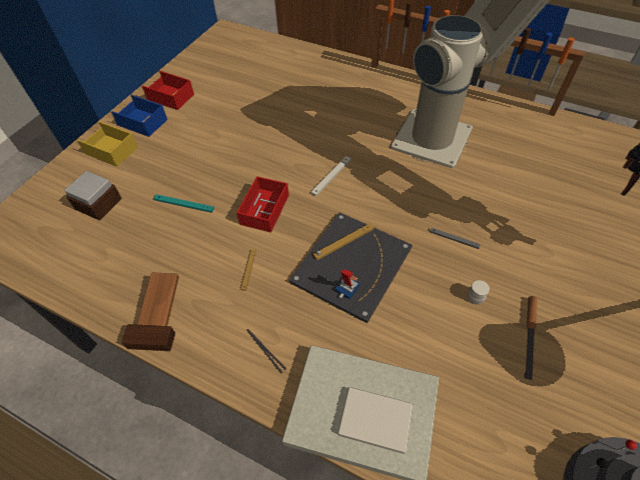

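The top view shows the plate at about (300,243). The bar runs from about (331,234), the pin end on the arc's centre side, to (297,285), the free end. The stop and keeper are near (292,213), the jar at (187,256) and the bin at (406,267). Next I'll fit the geometry using the rotation vectors.

```bash
sed -i "s/R=np.array(d\['rotation'\])/R=cv2.Rodrigues(np.array(d['rotation'],float))[0]/" h.py
python3 - <<'E'
from h import *
for n,(u,v,w,h) in (('top',(250,185,100,115)),('scene',(285,205,135,120))):
    d=grab(n); im=d['image'][v:v+h,u:u+w,::-1]
    cv2.imwrite(f'pics/{n}c.png',cv2.resize(im,None,fx=5,fy=5,interpolation=cv2.INTER_CUBIC))
    for b in cams.cut_out(n,'bar'):
        m=b['pixels']
        px=d['image'][m].mean(0)
        if px[0]-px[2]<40: continue
        ys,xs=np.nonzero(m); r=cv2.minAreaRect(np.stack([xs,ys],1).astype(np.float32))
        bp=cv2.boxPoints(r); e=sorted(range(4),key=lambda i:bp[i][1])
        print(n,round(b['p'],2),px.round(),r,[ray(d,p,26).round(1)[:2].tolist() for p in bp])
    for t in ('jig',):
        m=cams.cut_out(n,t)[0]['pixels'].astype(np.uint8); ys,xs=np.nonzero(m)
        r=cv2.minAreaRect(np.stack([xs,ys],1).astype(np.float32)); print(t,[ray(d,p,16).round(1)[:2].tolist() for p in cv2.boxPoints(r)])
d=grab('top')
for t,z in(('jar',50),('bin',55),('file',10)):
    b=cams.boxes_of('top',t)[0]['rect'];print(t,ray(d,b[:2],z).round(),)
E
```

```text
top 0.65 [155. 124.  56.] ((380.6000061035156, 200.29998779296875), (42.058292388916016, 4.743415832519531), 71.56504821777344) [[774.8, -248.1], [779.8, -261.6], [660.2, -304.0], [655.3, -290.7]]
top 0.63 [160. 128.  58.] ((313.7794189453125, 259.36767578125), (6.516946315765381, 62.93998336791992), 30.963756561279297) [[457.4, -26.7], [621.1, -118.3], [611.5, -135.3], [447.9, -43.6]]
top 0.62 [137.  31.  28.] ((290.5, 210.5), (11.0, 7.0), 90.0) [[695.0, 4.5], [695.7, -16.5], [662.5, -17.6], [661.8, 3.4]]
jig [[455.3, 96.7], [728.0, 76.7], [708.2, -162.9], [436.1, -140.2]]
scene 0.71 [138. 106.  54.] ((342.9000244140625, 241.1999969482422), (8.930500030517578, 64.87015533447266), 60.2551155090332) [[612.8, -133.7], [443.7, -39.8], [463.9, -17.7], [630.0, -111.5]]
scene 0.56 [137. 106.  55.] ((247.7353515625, 269.058837890625), (6.790997505187988, 43.89894104003906), 14.03624439239502) [[795.5, -252.5], [669.1, -299.0], [665.9, -279.8], [792.2, -234.5]]
jig [[714.2, -154.2], [419.3, -172.6], [465.1, 99.4], [736.0, 86.5]]
jar [534. 288.  50.]
bin [ 513. -355.   55.]
file [581. 437.  10.]
```

View pics/topc.png

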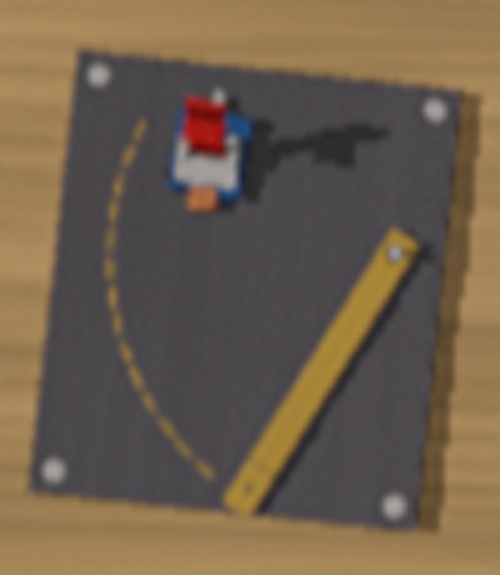

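View pics/scenec.png

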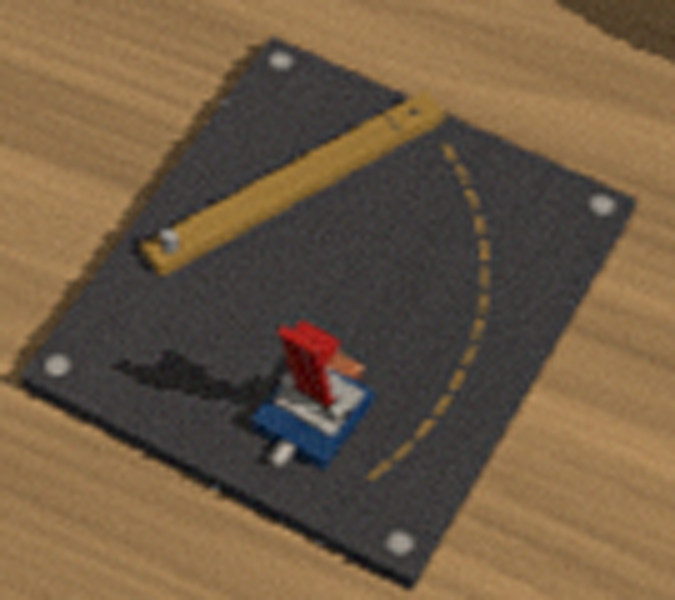

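Run:
```python
from h import *
T=grab('top');S=grab('scene')
def tp(c,z): return ray(T,(c[0]/5+250-.4,c[1]/5+185-.4),z)
def sp(c,z): return ray(S,(c[0]/5+285-.4,c[1]/5+205-.4),z)
print('pin',tp((396,252),38),sp((169,239),37))
print('end hole',tp((249,488),26),sp((413,112),26))
print('pad tip', tp((201,205),29), sp((362,372),29))
# screws
for a,b in (((98,75),(400,543)),((435,110),(57,365)),((54,471),(602,205)),((394,506),(281,61))): print('screw',tp(a,17),sp(b,17))
for n,d in(('top',T),('scene',S)):
    for t in('stop','keeper'):
        for b in cams.cut_out(n,t)[:2]:
            ys,xs=np.nonzero(b['pixels']); print(n,t,round(b['p'],2),xs.mean(),ys.mean(),ray(d,(xs.mean(),ys.mean()),25))
```

```text
pin [ 607.38228349 -123.42539237   38.        ] [ 609.45436156 -117.229977     37.        ]
end hole [465.10626546 -40.14535084  26.        ] [464.87262447 -35.85548939  26.        ]
pad tip [632.89768097  -6.20335422  29.        ] [635.57038097   8.33883324  29.        ]
screw [711.20362308  59.58480085  17.        ] [711.36670741  63.42057701  17.        ]
screw [ 695.7662847  -144.77837078   17.        ] [ 695.28004217 -140.69575719   17.        ]
screw [471.65537508  77.33635738  17.        ] [472.46671118  81.59940189  17.        ]
screw [ 456.7240897  -126.74643401   17.        ] [ 457.23794222 -121.80918889   17.        ]
top stop 0.82 291.2867924528302 215.0641509433962 [665.15768065  -9.32100339  25.        ]
top keeper 0.64 290.5164835164835 210.53846153846155 [678.75286567  -6.55595882  25.        ]
top keeper 0.59 312.8975155279503 260.5869565217391 [530.50776523 -78.2971051   25.        ]
scene stop 0.61 346.7191780821918 284.7579908675799 [660.77886316  -9.35243646  25.        ]
scene stop 0.41 477.0775623268698 291.60941828254846 [533.49124549 298.22803189  25.        ]
scene keeper 0.46 345.8467741935484 276.6693548387097 [639.58456735 -21.63257108  25.        ]
```

```bash
cat >> h.py <<'E'
PIN=np.array([607.5,-121.])
def st(x,y,z,home): # stop frame -> world
    h=np.radians(home); ey=np.array([np.cos(h),np.sin(h)]); ex=np.array([ey[1],-ey[0]])
    return np.r_[PIN+x*ex+y*ey,16+z]
E
python3 - <<'E'
from h import *
import itertools
outs=[]
o=ctrl.get_obs();R=cv2.Rodrigues(np.array(o['orientation']))[0];print('tool x,y axes',R[:,0].round(3),R[:,1].round(3))
for n,(u,v,w,h),bias in (('top',(265,190,60,60),-2),('scene',(320,250,60,60),2)):
    d=grab(n); k=6
    im=cv2.resize(d['image'][v:v+h,u:u+w,::-1],None,fx=k,fy=k,interpolation=cv2.INTER_CUBIC); raw=im.copy()
    def P(p): p=p+np.array([0,bias,0]); q=proj(d,p); return tuple(int(a) for a in ((q-np.array([u,v])+.5)*k))
    for home,c in ((82,(0,255,255)),(88,(0,255,0))):
        for z in (13,):
            q=[P(st(x,y,z,home)) for x,y in ((16,98),(66,98),(66,142),(16,142))]
            cv2.polylines(im,[np.array(q)],True,c,1)
            q=[P(st(x,y,z,home)) for x,y in ((9,112),(16,112),(16,128),(9,128))]
            cv2.polylines(im,[np.array(q)],True,c,1)
        hx=42; 
        for th in (1.75,):
            q=[P(st(hx-s*np.cos(th),y,20+s*np.sin(th),home)) for s,y in((0,109),(82,109),(82,131),(0,131))]
            cv2.polylines(im,[np.array(q)],True,c,1)
    outs.append(np.hstack([raw,im]))
cv2.imwrite('pics/ov.png',cv2.resize(np.vstack(outs),(600,600)))
E
```

```text
tool x,y axes [-0.904  0.427 -0.   ] [ 0.427  0.904 -0.   ]
```

View pics/ov.png

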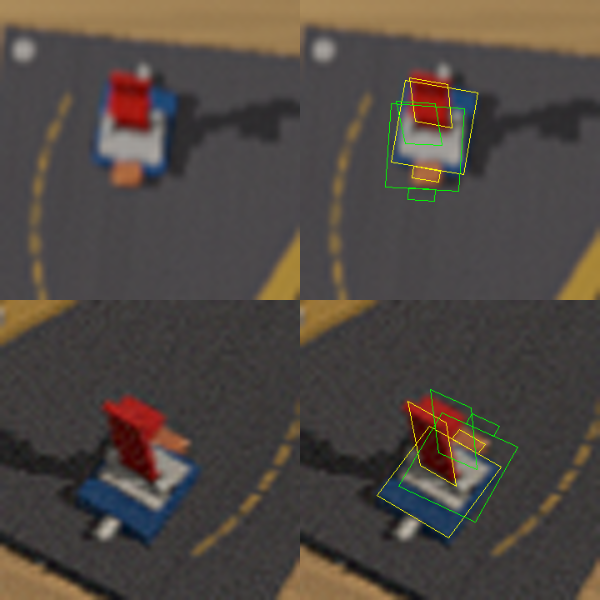

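The 82° overlay fits (home about 83°, pad face around x=6–9, keeper about 1.75 rad). Now I'll plan the approach behind the bar's free end.

```bash
cat >> h.py <<'E'
def plan(target,yaw,N,g=1,start=None):
    """straight path to target xyz, tool-y world angle yaw (deg), N rows; returns end pose"""
    if start is None:
        o=ctrl.get_obs();R=cv2.Rodrigues(np.array(o['orientation'],float))[0]
        p=np.array(o['ee_pos'],float);a=np.degrees(np.arctan2(R[1,1],R[0,1]))
    else: p,a=np.array(start[0],float),start[1]
    rows=[]
    for i in range(N):
        k=N-i; d=(np.array(target)-p)/k; t=round(-(yaw-a)/k/5,2)
        h=np.radians(a); ey=np.array([np.cos(h),np.sin(h),0]); ex=np.array([-ey[1],ey[0],0])
        s=np.round(np.array([d@ex,d@ey,-d[2]])/25,2)
        p=p+25*(s[0]*ex+s[1]*ey+np.array([0,0,-s[2]])); a-=5*t
        rows.append([s.tolist(),t,g])
    print(str(rows).replace(' ','')); print('max',max(max(map(abs,r[0])) for r in rows),'end',p.round(1),round(a,1)); return p,a
def stat():
    o=ctrl.get_obs();R=cv2.Rodrigues(np.array(o['orientation'],float))[0]
    print('t',o['t'],'pos',np.round(o['ee_pos'],2),'yaw',round(np.degrees(np.arctan2(R[1,1],R[0,1])),2),'tilt',round(R[2,2],4),'F',np.round(o['ft_force'],2),'M',np.round(o['moment'],3),'q',np.round(o['qpos'],2))
E
python3 - <<'E'
from h import *
e=plan([440,-0,180],149.8,20)
e=plan([460,-66,80],149.8,6,start=e)
e=plan([460,-66,20],149.8,6,start=e)
E
```

```text
[[[-0.8,-0.87,0.09],np.float64(-0.85),1],[[-0.73,-0.93,0.09],np.float64(-0.85),1],[[-0.66,-0.98,0.08],np.float64(-0.85),1],[[-0.58,-1.03,0.09],np.float64(-0.85),1],[[-0.51,-1.07,0.08],np.float64(-0.85),1],[[-0.42,-1.1,0.09],np.float64(-0.85),1],[[-0.34,-1.13,0.08],np.float64(-0.85),1],[[-0.26,-1.15,0.09],np.float64(-0.85),1],[[-0.17,-1.17,0.08],np.float64(-0.85),1],[[-0.08,-1.18,0.09],np.float64(-0.85),1],[[0.0,-1.18,0.08],np.float64(-0.85),1],[[0.09,-1.18,0.09],np.float64(-0.85),1],[[0.18,-1.17,0.08],np.float64(-0.85),1],[[0.27,-1.15,0.09],np.float64(-0.85),1],[[0.35,-1.13,0.08],np.float64(-0.85),1],[[0.43,-1.1,0.09],np.float64(-0.85),1],[[0.52,-1.07,0.08],np.float64(-0.85),1],[[0.59,-1.03,0.09],np.float64(-0.85),1],[[0.67,-0.98,0.08],np.float64(-0.86),1],[[0.73,-0.92,0.09],np.float64(-0.85),1]]
max 1.18 end [4.400e+02 1.000e-01 1.799e+02] 149.8
[[[0.31,-0.34,0.67],np.float64(-0.0),1],[[0.31,-0.34,0.67],np.float64(-0.0),1],[[0.32,-0.34,0.66],np.float64(-0.0),1],[[0.31,-0.33,0.67],np.float64(-0.0),1],[[0.32,-0.34,0.66],np.float64(-0.0),1],[[0.31,-0.33,0.67],np.float64(-0.0),1]]
max 0.67 end [460.  -65.9  79.9] 149.8
[[[0.0,-0.0,0.4],np.float64(-0.0),1],[[0.0,-0.0,0.4],np.float64(-0.0),1],[[0.0,-0.0,0.4],np.float64(-0.0),1],[[0.0,-0.0,0.4],np.float64(-0.0),1],[[0.0,-0.0,0.4],np.float64(-0.0),1],[[0.0,-0.0,0.4],np.float64(-0.0),1]]
max 0.4 end [460.  -65.9  19.9] 149.8
```

>>> {"name": "move_arm", "arguments": {
  "steps": [
    [[-0.8,-0.85,0.1],-0.85,1],
    [[-0.7,-0.9,0.1],-0.85,1],
    [[-0.65,-0.95,0.1],-0.85,1],
    [[-0.6,-1,0.1],-0.85,1],
    [[-0.5,-1,0.1],-0.85,1],
    [[-0.4,-1,0.1],-0.85,1],
    [[-0.35,-1,0.1],-0.85,1],
    [[-0.25,-1,0.1],-0.85,1],
    [[-0.15,-1,0.1],-0.85,1],
    [[-0.1,-1,0.1],-0.85,1],
    [[0,-1,0.1],-0.85,1],
    [[0.1,-1,0.1],-0.85,1],
    [[0.2,-1,0.1],-0.85,1],
    [[0.25,-1,0.1],-0.85,1],
    [[0.35,-1,0.1],-0.85,1],
    [[0.45,-1,0.1],-0.85,1],
    [[0.5,-1,0.1],-0.85,1],
    [[0.6,-1,0.1],-0.85,1],
    [[0.65,-1,0.1],-0.85,1],
    [[0.7,-0.9,0.1],-0.85,1]
  ]
}}

```text
t: 3.57
ee_pos: [427.0, 44.1, 172.8]
orientation: [-1.569, 2.721, -0.001]
ft_force: [1.3, 2.5, -0.0]
width: 0.4
grasp_force: 0.0
```

Run:
```python
from h import *
stat()
e=plan([460,-66,70],149.8,8)
```

```text
t 3.5667 pos [426.99  44.13 172.85] yaw 149.94 tilt -1.0 F [ 1.32  2.51 -0.02] M [ 0.142 -0.093  0.784] q [ 0.08  0.21  2.09 -0.    0.84 -2.54]
[[[0.39,-0.42,0.51],np.float64(0.0),1],[[0.39,-0.42,0.51],np.float64(0.0),1],[[0.4,-0.42,0.52],np.float64(0.0),1],[[0.39,-0.42,0.51],np.float64(0.01),1],[[0.39,-0.42,0.52],np.float64(0.0),1],[[0.4,-0.42,0.51],np.float64(0.01),1],[[0.39,-0.42,0.52],np.float64(0.0),1],[[0.4,-0.41,0.51],np.float64(0.01),1]]
max 0.52 end [460.  -66.   70.1] 149.8
```

Joint 6 reached its range limit, so I'll approach with yaw 120° instead.

Run:
```python
from h import *
e=plan([457.5,-71,70],120,8)
```

```text
[[[0.42,-0.42,0.51],np.float64(0.75),1],[[0.39,-0.45,0.51],np.float64(0.75),1],[[0.36,-0.47,0.52],np.float64(0.75),1],[[0.33,-0.49,0.51],np.float64(0.75),1],[[0.3,-0.52,0.52],np.float64(0.75),1],[[0.27,-0.53,0.51],np.float64(0.75),1],[[0.23,-0.55,0.52],np.float64(0.74),1],[[0.19,-0.57,0.51],np.float64(0.75),1]]
max 0.57 end [457.6 -71.   70.1] 120.0
```

>>> {"name": "move_arm", "arguments": {
  "steps": [
    [[0.42,-0.42,0.5],0.75,1],
    [[0.4,-0.45,0.5],0.75,1],
    [[0.36,-0.47,0.5],0.75,1],
    [[0.33,-0.5,0.5],0.75,1],
    [[0.3,-0.52,0.5],0.75,1],
    [[0.27,-0.53,0.5],0.75,1],
    [[0.23,-0.55,0.5],0.75,1],
    [[0.2,-0.57,0.5],0.75,1],
    [[0,0,0],0,1],
    [[0,0,0],0,1]
  ]
}}

```text
t: 4.4
ee_pos: [456.3, -70.4, 72.4]
orientation: [0.806, -3.035, -0.001]
ft_force: [0.2, 0.1, 0.2]
width: 0.1
grasp_force: 0.0
```

Run:
```python
from h import *
stat()
e=plan([457.5,-71,20],120,6)
```

```text
t 4.4 pos [456.3  -70.4   72.37] yaw 119.75 tilt -1.0 F [0.18 0.07 0.17] M [0.079 0.07  0.005] q [-0.18  0.44  2.07  0.    0.62 -2.27]
[[[-0.0,-0.01,0.35],np.float64(-0.01),1],[[-0.01,-0.01,0.35],np.float64(-0.01),1],[[-0.0,-0.01,0.35],np.float64(-0.01),1],[[-0.01,-0.0,0.35],np.float64(-0.01),1],[[-0.0,-0.01,0.35],np.float64(-0.01),1],[[-0.01,-0.0,0.34],np.float64(-0.0),1]]
max 0.35 end [457.4 -70.9  20.1] 120.0
```

```bash
cat >> h.py <<'E'
def fpos(b,yaw,r=155,gap=0):
    d=np.radians(abs(b-yaw)); off=9+10*np.cos(d)+13.5*np.sin(d)+gap
    return st(-off,r,4.3,b)
E
python3 - <<'E'
from h import *
s=([456.3,-70.4,20.3],119.75); o=[]
for i in range(1,20):
    b=max(149.8-3.2*(i-1),92); yaw=119.75-min(i,18)*2.0
    print(i,b,end=' ');s=plan(fpos(b,yaw,gap=0 if i>1 else 2),yaw,1,start=s)
E
```

```text
1 149.8 [[[-0.22,0.07,-0.0],0.4,1]]
max 0.22 end [460.2 -66.2  20.3] 117.8
2 146.60000000000002 [[[-0.34,0.27,-0.0],0.4,1]]
max 0.34 end [464.6 -56.2  20.3] 115.8
3 143.4 [[[-0.28,0.22,-0.0],0.4,1]]
max 0.28 end [468.5 -48.2  20.3] 113.8
4 140.20000000000002 [[[-0.29,0.22,-0.0],0.4,1]]
max 0.29 end [472.9 -40.3  20.3] 111.8
5 137.0 [[[-0.29,0.2,-0.0],0.4,1]]
max 0.29 end [477.8 -32.9  20.3] 109.8
6 133.8 [[[-0.29,0.2,-0.0],0.4,1]]
max 0.29 end [482.9 -25.8  20.3] 107.8
7 130.60000000000002 [[[-0.3,0.2,-0.0],0.4,1]]
max 0.3 end [488.6 -18.7  20.3] 105.8
8 127.4 [[[-0.3,0.19,-0.0],0.4,1]]
max 0.3 end [494.5 -12.1  20.3] 103.8
9 124.20000000000002 [[[-0.31,0.18,-0.0],0.4,1]]
max 0.31 end [500.9  -5.9  20.3] 101.8
10 121.00000000000001 [[[-0.31,0.17,-0.0],0.4,1]]
max 0.31 end [ 5.077e+02 -2.000e-01  2.030e+01] 99.8
11 117.80000000000001 [[[-0.32,0.17,-0.0],0.4,1]]
max 0.32 end [514.8   5.4  20.3] 97.8
12 114.60000000000001 [[[-0.32,0.16,-0.0],0.4,1]]
max 0.32 end [522.2  10.4  20.3] 95.8
13 111.4 [[[-0.32,0.15,-0.0],0.4,1]]
max 0.32 end [529.8  14.9  20.3] 93.8
14 108.20000000000002 [[[-0.33,0.15,-0.0],0.4,1]]
max 0.33 end [537.8  19.2  20.3] 91.8
15 105.0 [[[-0.33,0.14,-0.0],0.4,1]]
max 0.33 end [545.9  23.   20.3] 89.8
16 101.80000000000001 [[[-0.33,0.13,-0.0],0.4,1]]
max 0.33 end [554.2  26.2  20.3] 87.8
17 98.60000000000001 [[[-0.34,0.13,-0.0],0.4,1]]
max 0.34 end [562.8  29.1  20.3] 85.8
18 95.4 [[[-0.34,0.11,-0.0],0.4,1]]
max 0.34 end [571.5  31.2  20.3] 83.8
19 92.20000000000002 [[[-0.36,0.11,-0.0],-0.0,1]]
max 0.36 end [580.7  33.   20.3] 83.8
```

>>> {"name": "move_arm", "arguments": {
  "steps": [
    [[0,0,0.35],0,1],
    [[0,0,0.35],0,1],
    [[0,0,0.35],0,1],
    [[0,0,0.35],0,1],
    [[0,0,0.35],0,1],
    [[0,0,0.35],0,1],
    [[0,0,0],0,1],
    [[0,0,0],0,1]
  ]
}}

```text
t: 5.07
ee_pos: [456.1, -70.0, 19.5]
orientation: [0.806, -3.035, -0.001]
ft_force: [0.1, 0.1, -0.7]
width: 0.7
grasp_force: 0.0
```

>>> {"name": "move_arm", "arguments": {
  "steps": [
    [[-0.22,0.07,0],0.4,1],
    [[-0.34,0.27,0],0.4,1],
    [[-0.28,0.22,0],0.4,1],
    [[-0.29,0.22,0],0.4,1],
    [[-0.29,0.2,0],0.4,1],
    [[-0.29,0.2,0],0.4,1],
    [[-0.3,0.2,0],0.4,1],
    [[-0.3,0.19,0],0.4,1],
    [[-0.31,0.18,0],0.4,1],
    [[-0.31,0.17,0],0.4,1],
    [[-0.32,0.17,0],0.4,1],
    [[-0.32,0.16,0],0.4,1],
    [[-0.32,0.15,0],0.4,1],
    [[-0.33,0.15,0],0.4,1],
    [[-0.33,0.14,0],0.4,1],
    [[-0.33,0.13,0],0.4,1],
    [[-0.24,0.1,0],0.4,1],
    [[-0.15,0.05,0],0.4,1],
    [[0,0,0],0,1]
  ]
}}

```text
t: 6.65
ee_pos: [565.6, 29.9, 20.6]
orientation: [0.173, 3.135, 0.0]
ft_force: [0.0, 1.0, 0.2]
width: 0.7
grasp_force: 0.0
```

Run:
```python
from h import *
stat()
d=grab('scene');im=d['image'][190:340,260:440,::-1]; cv2.imwrite('pics/s2.png',cv2.resize(im,None,fx=4,fy=4,interpolation=cv2.INTER_CUBIC))
```

```text
t 6.65 pos [565.56  29.89  20.63] yaw 83.69 tilt -1.0 F [0.   0.95 0.2 ] M [-0.013 -0.002 -0.021] q [ 0.03  0.64  1.86  0.    0.64 -1.43]
```

View pics/s2.png

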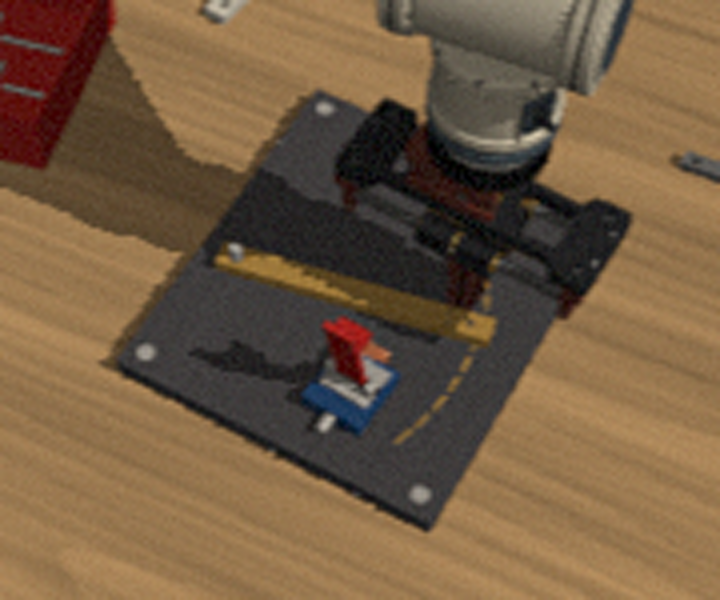

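The bar has swung most of the way: its free end is at about crop (485,330) and the pad tip at (380,353). The finger is on its -x side, so I'll creep in from here.

>>> {"name": "move_arm", "arguments": {
  "steps": [
    [[-0.2,0.05,0],0,1],
    [[-0.24,0.06,0],0,1],
    [[-0.24,0.06,0],0,1],
    [[-0.24,0.06,0],0,1],
    [[-0.2,0.05,0],0,1],
    [[-0.1,0.02,0],0,1],
    [[-0.04,0.01,0],0,1],
    [[-0.04,0.01,0],0,1],
    [[-0.04,0.01,0],0,1],
    [[-0.04,0.01,0],0,1]
  ]
}}

```text
t: 7.53
ee_pos: [599.4, 34.4, 20.1]
orientation: [-0.171, -3.136, 0.0]
ft_force: [-1.0, -0.5, -0.3]
width: 0.7
grasp_force: 0.2
```

Run:
```python
from h import *
stat()
d=grab('scene');im=d['image'][190:340,260:440,::-1]; cv2.imwrite('pics/s3.png',cv2.resize(im,None,fx=4,fy=4,interpolation=cv2.INTER_CUBIC))
d=grab('top')
for b in cams.cut_out('top','bar'):
    ys,xs=np.nonzero(b['pixels']);px=d['image'][b['pixels']].mean(0)
    l=cv2.fitLine(np.stack([xs,ys],1).astype(np.float32),cv2.DIST_L2,0,.01,.01).ravel();print(b['p'],px.round(),xs.mean(),ys.mean(),l.round(3))
```

```text
t 7.5333 pos [599.41  34.36  20.08] yaw 83.74 tilt -1.0 F [-0.97 -0.46 -0.34] M [-0.094  0.096 -0.016] q [ 0.04  0.67  1.78 -0.    0.69 -1.42]
0.83 [ 45. 132. 123.] 479.1279761904762 240.63392857142858 [ 9.87000e-01 -1.58000e-01  4.79128e+02  2.40634e+02]
0.69 [185. 179. 167.] 361.23497267759564 337.275956284153 [ 1.82000e-01 -9.83000e-01  3.61235e+02  3.37276e+02]
0.61 [156. 125.  58.] 380.93809523809523 200.36190476190475 [3.16000e-01 9.49000e-01 3.80938e+02 2.00362e+02]
0.57 [105.  83.  40.] 318.48148148148147 234.5185185185185 [9.97000e-01 8.00000e-02 3.18481e+02 2.34519e+02]
0.52 [114.  77.  83.] 294.19424460431657 214.0431654676259 [1.76000e-01 9.84000e-01 2.94194e+02 2.14043e+02]
```

View pics/s3.png

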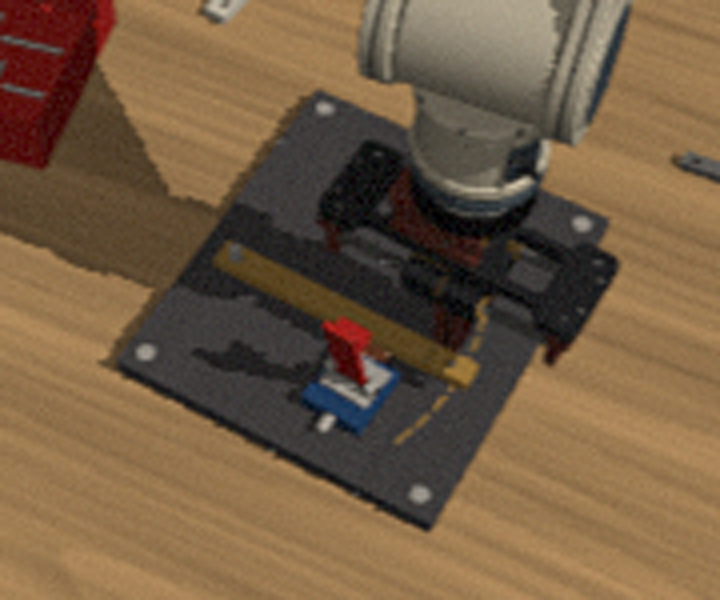

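The bar's side is within a few mm of the pad at about crop (380,353). I'll keep creeping while reading the force.

>>> {"name": "move_arm", "arguments": {
  "steps": [
    [[-0.03,0,0],0,1],
    [[-0.03,0,0],0,1],
    [[-0.03,0,0],0,1],
    [[-0.03,0,0],0,1]
  ]
}}

```text
t: 8.02
ee_pos: [602.6, 34.1, 20.2]
orientation: [-0.171, -3.137, 0.0]
ft_force: [-1.0, -0.4, -0.6]
width: 0.4
grasp_force: 0.3
```

>>> {"name": "move_arm", "arguments": {
  "steps": [
    [[-0.03,0,0],0,1],
    [[-0.03,0,0],0,1]
  ]
}}

```text
t: 8.18
ee_pos: [604.1, 33.9, 20.2]
orientation: [-0.172, -3.137, 0.0]
ft_force: [-0.9, 0.3, 0.2]
width: 0.7
grasp_force: 0.3
```

>>> {"name": "move_arm", "arguments": {
  "steps": [
    [[-0.02,0,0],0,1],
    [[-0.02,0,0],0,1]
  ]
}}

```text
t: 8.35
ee_pos: [605.2, 33.8, 20.2]
orientation: [-0.171, -3.137, 0.0]
ft_force: [0.6, 0.2, -0.0]
width: 0.5
grasp_force: 0.3
```

>>> {"name": "move_arm", "arguments": {
  "steps": [
    [[-0.02,0,0],0,1],
    [[-0.02,0,0],0,1]
  ]
}}

```text
t: 8.52
ee_pos: [605.7, 33.7, 20.1]
orientation: [-0.172, -3.136, -0.0]
ft_force: [-2.5, 0.7, 2.2]
width: 0.4
grasp_force: 1.4
```

>>> {"name": "move_arm", "arguments": {
  "steps": [
    [[-0.01,0,0],0,1],
    [[0,0,0],0,1]
  ]
}}

```text
t: 8.68
ee_pos: [605.8, 33.7, 20.1]
orientation: [-0.171, -3.136, 0.0]
ft_force: [-3.0, 1.0, 2.0]
width: 0.4
grasp_force: 1.7
```

>>> {"name": "move_arm", "arguments": {
  "steps": [
    [[-0.01,0,0],0,1],
    [[0,0,0],0,1]
  ]
}}

```text
t: 8.85
ee_pos: [605.9, 33.7, 20.1]
orientation: [-0.171, -3.135, 0.0]
ft_force: [-4.5, 1.3, 3.6]
width: 0.5
grasp_force: 2.5
```

Run:
```python
from h import *
stat()
```

```text
t 8.85 pos [605.88  33.67  20.09] yaw 83.74 tilt -1.0 F [-4.45  1.3   3.6 ] M [ 0.155  0.885 -0.049] q [ 0.04  0.68  1.76  0.    0.7  -1.43]
```

>>> {"name": "move_arm", "arguments": {
  "steps": [
    [[-0.01,0,0],0,1],
    [[-0.01,0,0],0,1],
    [[0,0,0],0,1]
  ]
}}

```text
t: 9.1
ee_pos: [605.9, 33.7, 20.1]
orientation: [-0.171, -3.135, 0.0]
ft_force: [-6.5, 1.4, 4.7]
width: 0.3
grasp_force: 3.3
```

>>> {"name": "move_arm", "arguments": {
  "steps": [
    [[-0.01,0,0],0,1],
    [[0,0,0],0,1]
  ]
}}

```text
t: 9.27
ee_pos: [606.0, 33.7, 20.1]
orientation: [-0.171, -3.134, 0.0]
ft_force: [-7.3, 2.0, 5.6]
width: 0.5
grasp_force: 3.6
```

>>> {"name": "move_arm", "arguments": {
  "steps": [
    [[-0.01,0,-0.02],0,1],
    [[0,0,0],0,1]
  ]
}}

```text
t: 9.43
ee_pos: [606.0, 33.7, 20.1]
orientation: [-0.171, -3.134, 0.0]
ft_force: [-6.2, 2.4, 2.1]
width: 0.4
grasp_force: 3.3
```

>>> {"name": "move_arm", "arguments": {
  "steps": [
    [[-0.01,0,-0.01],0,1],
    [[0,0,0],0,1]
  ]
}}

```text
t: 9.6
ee_pos: [606.0, 33.7, 20.2]
orientation: [-0.171, -3.133, 0.0]
ft_force: [-6.2, 1.7, 2.0]
width: 0.3
grasp_force: 3.3
```

Run:
```python
from h import *
stat()
```

```text
t 9.6 pos [605.95  33.65  20.18] yaw 83.74 tilt -1.0 F [-6.25  1.73  2.04] M [ 0.365  1.134 -0.03 ] q [ 0.04  0.68  1.76  0.    0.71 -1.43]
```

>>> {"name": "move_arm", "arguments": {
  "steps": [
    [[-0.01,0,0],0,1],
    [[-0.01,0,0],0,1],
    [[0,0,0],0,1]
  ]
}}

```text
t: 9.85
ee_pos: [606.0, 33.7, 20.2]
orientation: [-0.171, -3.132, 0.0]
ft_force: [-8.2, 1.8, 1.6]
width: 0.6
grasp_force: 3.9
```

>>> {"name": "move_arm", "arguments": {
  "steps": [
    [[-0.01,0,0],0,1],
    [[0,0,0],0,1]
  ]
}}

```text
t: 10.02
ee_pos: [606.0, 33.6, 20.2]
orientation: [-0.171, -3.132, 0.0]
ft_force: [-8.0, 2.8, 3.5]
width: 0.3
grasp_force: 4.3
```

>>> {"name": "move_arm", "arguments": {
  "steps": [
    [[-0.01,0,0],0,1],
    [[0,0,0],0,1]
  ]
}}

```text
t: 10.18
ee_pos: [606.0, 33.6, 20.2]
orientation: [-0.171, -3.131, 0.0]
ft_force: [-8.6, 2.2, 4.0]
width: -0.1
grasp_force: 4.6
```

>>> {"name": "move_arm", "arguments": {
  "steps": [
    [[0,0,0],0,1],
    [[0,0,0],0,1],
    [[0,0,0],0,1],
    [[0,0,0],0,1]
  ]
}}

```text
t: 10.52
ee_pos: [606.0, 33.6, 20.1]
orientation: [-0.171, -3.131, 0.0]
ft_force: [-8.8, 3.2, 4.1]
width: 0.3
grasp_force: 4.6
```

Run:
```python
from h import *
stat()
```

```text
t 10.5167 pos [606.    33.64  20.15] yaw 83.74 tilt -1.0 F [-8.76  3.22  4.13] M [ 0.418  1.608 -0.04 ] q [ 0.04  0.68  1.76  0.    0.71 -1.43]
```

>>> {"name": "move_arm", "arguments": {
  "steps": [
    [[0,0,0],0,1],
    [[0,0,0],0,1],
    [[0,0,0],0,1],
    [[0,0,0],0,1],
    [[0,0,0],0,1],
    [[0,0,0],0,1],
    [[0,0,0],0,1],
    [[0,0,0],0,1],
    [[0,0,0],0,1],
    [[0,0,0],0,1],
    [[0,0,0],0,1],
    [[0,0,0],0,1],
    [[0,0,0],0,1],
    [[0,0,0],0,1],
    [[0,0,0],0,1],
    [[0,0,0],0,1],
    [[0,0,0],0,1],
    [[0,0,0],0,1]
  ]
}}

```text
t: 12.02
ee_pos: [606.0, 33.6, 20.2]
orientation: [-0.171, -3.131, 0.0]
ft_force: [-8.2, 3.0, 3.2]
width: 0.9
grasp_force: 4.6
```

Held for over 1.5 s at about 9.5 N at the pad. Now I'll back off gently, lift, and go over behind the keeper.

>>> {"name": "move_arm", "arguments": {
  "steps": [
    [[0.03,0,0],0,1],
    [[0.03,0,0],0,1],
    [[0.03,0,0],0,1],
    [[0.03,0,0],0,1],
    [[0.04,0,0],0,1],
    [[0.08,0,0],0,1],
    [[0.2,0,0],0,1],
    [[0.3,0,0],0,1],
    [[0.3,0,0],0,1],
    [[0,0,-0.5],0,1],
    [[0,0,-1],0,1],
    [[0,0,-1],0,1],
    [[0,0,-1],0,1],
    [[0,0,-1],0,1],
    [[0,0,-0.7],0,1],
    [[0,0,0],0,1]
  ]
}}

```text
t: 13.35
ee_pos: [585.6, 36.3, 155.9]
orientation: [0.171, 3.129, 0.001]
ft_force: [0.4, 0.3, 0.5]
width: 0.4
grasp_force: 0.0
```

Run:
```python
from h import *
stat(); H=83.5
e=plan(st(100,120,134,H),83.5,8)
e=plan(st(100,120,69,H),83.5,4,start=e)
print('hinge',st(42,120,20,H))
for th in np.r_[1.95:0.2:10j,0.1]:
    x=42-55*np.cos(th)+3*np.sin(th)+10; z=20+55*np.sin(th)+3*np.cos(th)
    print(round(th,2),end=' ');e=plan(st(x,120,z,H),83.5,2,start=e)
```

```text
t 13.35 pos [585.57  36.32 155.9 ] yaw 83.75 tilt -1.0 F [0.38 0.31 0.47] M [ 0.024 -0.001 -0.029] q [ 0.04  0.45  1.77 -0.    0.92 -1.42]
[[[-0.7,-0.17,0.03],np.float64(0.01),1],[[-0.7,-0.17,0.03],np.float64(0.01),1],[[-0.7,-0.17,0.03],np.float64(0.0),1],[[-0.7,-0.17,0.03],np.float64(0.01),1],[[-0.7,-0.17,0.03],np.float64(0.0),1],[[-0.69,-0.17,0.03],np.float64(0.01),1],[[-0.7,-0.17,0.03],np.float64(0.0),1],[[-0.69,-0.18,0.03],np.float64(0.01),1]]
max 0.7 end [720.4 -13.2 149.9] 83.5
[[[-0.0,0.0,0.65],np.float64(-0.0),1],[[-0.0,0.0,0.65],np.float64(-0.0),1],[[-0.0,0.0,0.65],np.float64(-0.0),1],[[-0.0,0.0,0.65],np.float64(-0.0),1]]
max 0.65 end [720.4 -13.2  84.9] 83.5
hinge [662.81440359  -6.5259123   36.        ]
1.95 [[[0.5,0.0,-0.02],np.float64(-0.0),1],[[0.49,0.0,-0.02],np.float64(-0.0),1]]
max 0.5 end [695.8 -10.4  85.9] 83.5
1.76 [[[0.2,0.0,-0.07],np.float64(-0.0),1],[[0.21,0.0,-0.07],np.float64(-0.0),1]]
max 0.21 end [685.6  -9.2  89.4] 83.5
1.56 [[[0.21,0.0,-0.03],np.float64(-0.0),1],[[0.21,0.0,-0.03],np.float64(-0.0),1]]
max 0.21 end [675.2  -8.   90.9] 83.5
1.37 [[[0.21,0.0
[... 227 characters left out ...]
[[0.19,0.0,0.09],np.float64(-0.0),1],[[0.2,0.0,0.09],np.float64(-0.0),1]]
max 0.2 end [644.7  -4.6  83.4] 83.5
0.78 [[[0.17,0.0,0.13],np.float64(-0.0),1],[[0.17,0.0,0.13],np.float64(-0.0),1]]
max 0.17 end [636.2  -3.6  76.9] 83.5
0.59 [[[0.15,0.0,0.16],np.float64(-0.0),1],[[0.14,0.0,0.15],np.float64(-0.0),1]]
max 0.16 end [629.   -2.8  69.2] 83.5
0.39 [[[0.11,0.0,0.18],np.float64(-0.0),1],[[0.11,0.0,0.19],np.float64(-0.0),1]]
max 0.19 end [623.5  -2.2  59.9] 83.5
0.2 [[[0.08,0.0,0.2],np.float64(-0.0),1],[[0.07,0.0,0.2],np.float64(-0.0),1]]
max 0.2 end [619.8  -1.7  49.9] 83.5
0.1 [[[0.02,0.0,0.11],np.float64(-0.0),1],[[0.03,0.0,0.11],np.float64(-0.0),1]]
max 0.11 end [618.6  -1.6  44.4] 83.5
```

>>> {"name": "move_arm", "arguments": {
  "steps": [
    [[-0.7,-0.17,0],0,1],
    [[-0.7,-0.17,0],0,1],
    [[-0.7,-0.17,0],0,1],
    [[-0.7,-0.17,0],0,1],
    [[-0.7,-0.17,0.05],0,1],
    [[-0.7,-0.17,0.05],0,1],
    [[-0.7,-0.17,0.05],0,1],
    [[-0.7,-0.17,0.05],0.05,1],
    [[0,0,0.65],0,1],
    [[0,0,0.65],0,1],
    [[0,0,0.65],0,1],
    [[0,0,0.65],0,1],
    [[0,0,0],0,1],
    [[0,0,0],0,1]
  ]
}}

```text
t: 14.52
ee_pos: [717.3, -12.8, 79.5]
orientation: [-0.178, -3.134, 0.0]
ft_force: [-0.3, -0.6, 0.4]
width: 0.7
grasp_force: 0.0
```

Run:
```python
from h import *
stat()
a=grab('scene')['image'][210:330,280:430,::-1]; b=grab('top')['image'][185:305,240:360,::-1]
f=lambda i:cv2.resize(i,None,fx=480/120,fy=480/120,interpolation=cv2.INTER_CUBIC)
cv2.imwrite('pics/s4.png',cv2.resize(np.hstack([f(a)[:,:],f(b)]),None,fx=.74,fy=.74))
```

```text
t 14.5167 pos [717.27 -12.81  79.53] yaw 83.5 tilt -1.0 F [-0.35 -0.61  0.4 ] M [0.055 0.017 0.044] q [-0.03  0.72  1.48 -0.    0.95 -1.49]
```

View pics/s4.png

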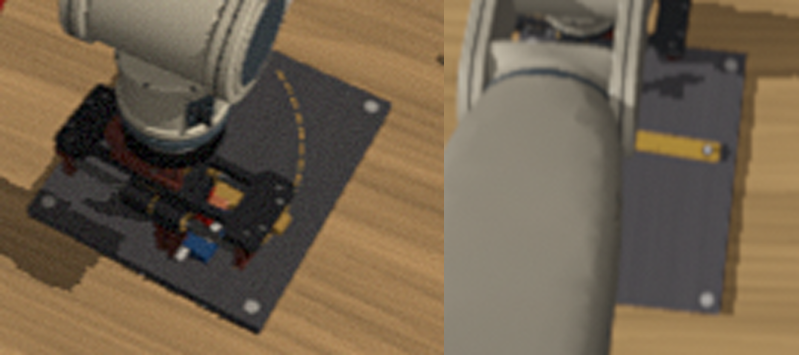

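The fingers are down behind the stop with the keeper in front of them, and the bar is still at the pad. Now I'll sweep the keeper over.

>>> {"name": "move_arm", "arguments": {
  "steps": [
    [[0.4,0,-0.1],0,1],
    [[0.45,0,-0.15],0,1],
    [[0.2,0,-0.06],0,1],
    [[0.2,0,-0.06],0,1],
    [[0.2,0,-0.04],0,1],
    [[0.2,0,-0.04],0,1],
    [[0.2,0,0],0,1],
    [[0.2,0,0.02],0,1],
    [[0.2,0,0.05],0,1],
    [[0.2,0,0.05],0,1]
  ]
}}

```text
t: 15.45
ee_pos: [657.2, -5.9, 89.2]
orientation: [0.178, 3.136, 0.0]
ft_force: [0.5, 0.2, 0.5]
width: 0.8
grasp_force: 0.6
```

>>> {"name": "move_arm", "arguments": {
  "steps": [
    [[0.2,0,0.09],0,1],
    [[0.2,0,0.09],0,1],
    [[0.17,0,0.13],0,1],
    [[0.17,0,0.13],0,1],
    [[0.15,0,0.16],0,1],
    [[0.15,0,0.16],0,1]
  ]
}}

```text
t: 15.95
ee_pos: [631.2, -2.9, 69.7]
orientation: [-0.178, -3.136, -0.0]
ft_force: [0.3, 1.4, 0.3]
width: 0.4
grasp_force: 0.5
```

Run:
```python
from h import *
stat()
p=ctrl.get_obs()['ee_pos']; c=st(42,120,20,83.5); ex=np.array([.9936,-.1132]);print('corner rel hinge', (np.array(p[:2])-c[:2])@ex-10, p[2]-36)
a=grab('scene')['image'][220:320,290:420,::-1]
cv2.imwrite('pics/s5.png',cv2.resize(a,None,fx=6,fy=6,interpolation=cv2.INTER_CUBIC))
```

```text
t 15.95 pos [631.21  -2.9   69.67] yaw 83.49 tilt -1.0 F [0.32 1.4  0.33] M [ 0.118 -0.122  0.025] q [-0.02  0.63  1.7   0.    0.82 -1.48]
corner rel hinge -41.80914678704381 33.674151300611555
```

View pics/s5.png

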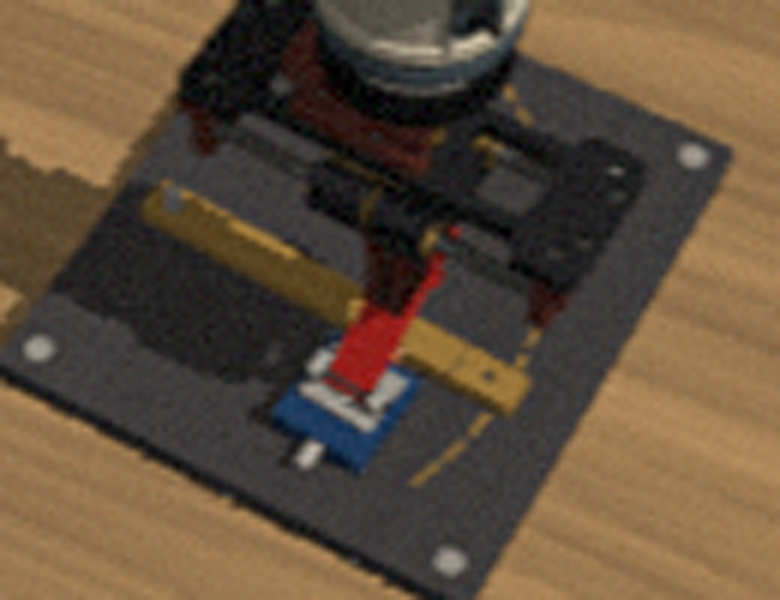

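The keeper (red, crop about (390,320)) is coming down over the bar under the fingers. I'll continue down.

>>> {"name": "move_arm", "arguments": {
  "steps": [
    [[0.12,0,0.18],0,1],
    [[0.1,0,0.18],0,1],
    [[0.07,0,0.2],0,1],
    [[0.05,0,0.2],0,1],
    [[0,0,0.1],0,1],
    [[0,0,0],0,1]
  ]
}}

```text
t: 16.5
ee_pos: [622.7, -2.0, 47.7]
orientation: [-0.178, -3.135, 0.0]
ft_force: [-0.6, -0.8, -0.4]
width: 0.3
grasp_force: 0.0
```

>>> {"name": "move_arm", "arguments": {
  "steps": [
    [[0,0,0.06],0,1],
    [[0,0,0.06],0,1],
    [[0,0,0],0,1]
  ]
}}

```text
t: 16.75
ee_pos: [623.4, -2.1, 45.5]
orientation: [0.178, 3.136, -0.0]
ft_force: [0.3, 0.1, 0.1]
width: 0.6
grasp_force: 0.1
```

>>> {"name": "move_arm", "arguments": {
  "steps": [
    [[0,0,0.04],0,1],
    [[0,0,0.04],0,1],
    [[0,0,0],0,1]
  ]
}}

```text
t: 17.0
ee_pos: [623.4, -2.0, 43.6]
orientation: [0.178, 3.136, -0.0]
ft_force: [0.3, 0.7, 1.0]
width: 0.6
grasp_force: 0.2
```

>>> {"name": "move_arm", "arguments": {
  "steps": [
    [[0,0,0.03],0,1],
    [[0,0,0.03],0,1],
    [[0,0,0],0,1]
  ]
}}

```text
t: 17.25
ee_pos: [623.3, -2.0, 42.1]
orientation: [-0.178, -3.136, -0.0]
ft_force: [0.1, 0.8, -0.1]
width: 0.5
grasp_force: 0.2
```

>>> {"name": "move_arm", "arguments": {
  "steps": [
    [[0,0,0.03],0,1],
    [[0,0,0.03],0,1],
    [[0,0,0],0,1]
  ]
}}

```text
t: 17.5
ee_pos: [623.3, -2.0, 40.5]
orientation: [-0.178, -3.136, -0.0]
ft_force: [-0.7, -0.5, 0.4]
width: 0.6
grasp_force: 0.1
```

>>> {"name": "move_arm", "arguments": {
  "steps": [
    [[0,0,0.02],0,1],
    [[0,0,0.02],0,1],
    [[0,0,0],0,1]
  ]
}}

```text
t: 17.75
ee_pos: [623.3, -2.0, 39.6]
orientation: [-0.178, -3.136, 0.0]
ft_force: [0.0, -0.2, 0.3]
width: 0.6
grasp_force: 0.1
```

>>> {"name": "move_arm", "arguments": {
  "steps": [
    [[0,0,0.02],0,1],
    [[0,0,0.02],0,1],
    [[0,0,0],0,1]
  ]
}}

```text
t: 18.0
ee_pos: [623.3, -2.0, 38.8]
orientation: [-0.178, -3.136, 0.0]
ft_force: [-1.6, -0.2, 1.7]
width: 0.6
grasp_force: 1.2
```

>>> {"name": "move_arm", "arguments": {
  "steps": [
    [[0,0,0.02],0,1],
    [[0,0,0.02],0,1],
    [[0,0,0],0,1]
  ]
}}

```text
t: 18.25
ee_pos: [623.4, -2.0, 38.7]
orientation: [0.178, 3.136, -0.0]
ft_force: [-3.9, 0.2, 9.8]
width: 0.3
grasp_force: 5.1
```

>>> {"name": "move_arm", "arguments": {
  "steps": [
    [[0,0,0.02],0,1],
    [[0,0,0.02],0,1],
    [[0,0,0],0,1]
  ]
}}

```text
t: 18.5
ee_pos: [623.4, -2.0, 38.4]
orientation: [0.178, 3.136, 0.0]
ft_force: [-6.9, -0.4, 17.9]
width: 0.5
grasp_force: 8.7
```

Hard stop at z = 38.5 (hinge 36 plus half of the 5 mm plate), so the keeper is level. I'll lift off, retreat and check.

>>> {"name": "move_arm", "arguments": {
  "steps": [
    [[0,0,-0.04],0,1],
    [[0,0,-0.05],0,1],
    [[0,0,-0.1],0,1],
    [[0,0,-0.3],0,1],
    [[0,0,-0.8],0,1],
    [[0,0,-1],0,1],
    [[0,0,-1],0,1],
    [[0,0,-1],0,1],
    [[0.8,0.6,-0.5],0,1],
    [[1,1,0],0,1],
    [[1,1,0],0,1],
    [[1,1,0],0,1],
    [[0.5,1,0],0,1],
    [[0,1,0],0,1],
    [[0,1,0],0,1],
    [[0,1,0],0,1],
    [[0,1,0],0,1],
    [[0,0,0],0,1]
  ]
}}

```text
t: 20.0
ee_pos: [541.7, 227.6, 157.1]
orientation: [0.174, 3.135, 0.003]
ft_force: [0.3, -0.3, -0.3]
width: 0.7
grasp_force: 0.0
```

Run:
```python
from h import *
stat()
a=grab('scene')['image'][230:310,310:410,::-1]; b=grab('top')['image'][195:275,270:350,::-1]
f=lambda i:cv2.resize(i,None,fx=4.4,fy=4.4,interpolation=cv2.INTER_CUBIC)
cv2.imwrite('pics/s6.png',np.hstack([f(a),f(b)]))
```

```text
t 20.0 pos [541.74 227.57 157.08] yaw 83.64 tilt -1.0 F [ 0.34 -0.26 -0.32] M [ 0.073 -0.014 -0.023] q [ 0.38  0.45  1.76  0.    0.93 -1.08]
```

View pics/s6.png

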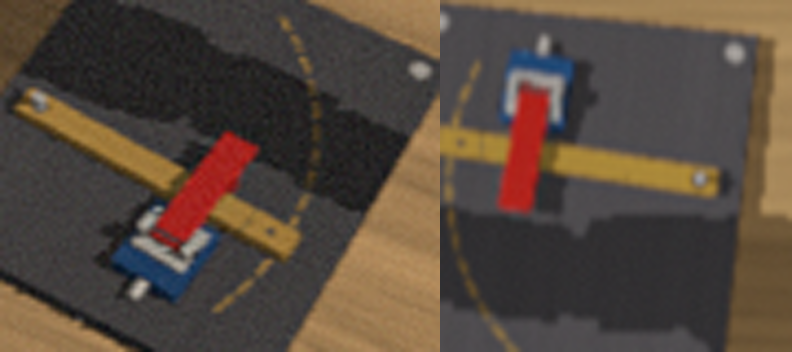

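The red keeper lies flat across the bar, the bar is against the stop on its pin, and the arm is clear. Handing in.

```bash
python3 -c "
from h import *
print(ctrl.close_job())"
```

```text
the job is handed in; nothing more can be done
None
```

I swung the bar home and held it on the copper pad for over 1.5 s at about 9.5 N (worked out from the wrist force, peak about 10 N). I then flipped the keeper and pressed it down to its hard stop with about 18 N, more than I meant for a gentle press. The arm is clear and the job was handed in at about 20 s.

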